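# Crack loose the pump's hold-down nut with the adjustable wrench

### The arm

A 7-joint arm with a two-finger parallel gripper is mounted at the origin on a cart in front of the work surface, level with it; the furniture and walls round the work are solid. World frame = base frame: x ahead of the robot, y to its left, z up, the work surface at z = 0. Lengths are in m, angles in rad, forces in N, time in s.
With the tool pointing down it reaches from about 0.35 to 0.9 m from the base axis. Payload 8.1 kg.
Tool frame: the origin (TCP) lies at the very end of the fingers, on their centre line; the grasp point (between the pads) lies 19 mm behind it (arm.tcp_to_grasp is the z of the grasp point in the tool frame, in m); z points along the fingers, y is the line along which they close (so a half turn about z gives the same grasp; the last joint's range is limited). The gripper opens to 92 mm and grips with 3 to 60 N. Pads are 19 mm wide; open, the fingers measure 130 mm over their backs; the gripper's body (75 mm by 190 mm) begins 47 mm behind the grasp point.
Start: joints at [-1.206, 0.434, 0.025, 1.573, -0.012, 1.134, -0.075], TCP at [0.282, 0.558, 0.227] pointing down, gripper open.
Joint ranges: [-2.62, 2.62], [-0.44, 2.09], [-1.27, 1.32], [0.08, 2.57], [-1.32, 4.46], [0.12, 2], [-2.74, 2.74]. Speed limits (rad/s): [2.22, 2.22, 3.01, 3.01, 3.14, 3.14, 3.14].

### API

Orientations are given as a rotation vector (axis times angle).
In Python, from cell import readout, vision, sign_off, arm gives the robot as it stands. The module is installed in compiled form; this text tells all that it offers.
- The arm moves only by the shell command python3 -m creep 'ROWS' [FORCE]. ROWS is JSON, a list of rows, each a list of 5 numbers: the shift along the tool's x, y, z in units of 4 cm (1.0 is 4 cm), then the turn about the tool's z in units of 4 degrees (1.0 is 4 degrees), then the opening, from 0 (shut) to 1 (fully open). A call has 1 to 12 rows; each row shifts and turns the commanded pose from where the row before left it, along the tool's axes as they then stand; what a row does not reach is not made up. A row lasts 1/8 s, in which the tool goes at most 62.5 mm and 10.7 degrees, less where a joint would pass 70% of its speed; a pose out of reach is approached as far as the arm can. A call with a number of a shift or a turn outside -1 to 1 is refused whole. A call with a gripper value outside its range is refused whole. The fingers move at their own pace and stop on an object; FORCE is the grip in N (left out, the last holds). Time passes only in rows, so rows that do not move let the fingers close. It gives the time, the measured TCP pose, the force, the opening and the grip force at its end, in the units of the state.
- readout.observe(): the state, without advancing time (a new reading comes with each control period).
- vision.get_image(name): name is "scene" or "top" or "wrist"; returns a dict with "pixels" (420x560x3 uint8, blue, green, red), "z_map" (420x560 float32, m along the optical axis (not along the pixel's ray), 0 where there is no reading), "camera_matrix" (3x3 intrinsics, pixels), "position" and "rotation" of the camera in the world. Camera axes: x right, y up, looking along -z (the intrinsics and any distortion apply to the point x, -y, -z); pixel columns grow to the right and rows downward; lengths in m; the calibration is good to about 2 mm. A picture is of the moment at which its call begins.
- sign_off(): hands the job in; it is judged then, once.
The state is a dict: "clock": time; "joints": joint angles; "dq": joint speeds; "joint_efforts": joint torques, N m; "position": TCP position; "ee_rot": TCP orientation; "force": force on the tool from outside, world axes, zero at the start; "ft_torque": the same for the moment, N m; "width": opening from 0.0 (shut) to 1.0 (fully open); "gripper_force": force on a finger pad.
Only numpy, scipy, OpenCV 4.12 (cv2) and the standard library are available. Lean on these libraries where they do the work, as an engineer would, in place of code of your own. Each camera call takes 0.05 s, during which the arm holds its last target. There are 200 camera calls.

### The job

Lay the adjustable wrench flat on the pump's mounting plate with its jaws round the hex nut, and roll its worm until the jaw is snug on the nut before you turn it. Then take the handle and loosen the nut by about a tenth of a turn (some 36 degrees, counter-clockwise from above), and leave the wrench lying snug on the nut. Leave the gear and the ball bearing lying beside it where they are.

Things in the scene. Friction and masses are not known exactly. Their poses are not given: they have to be found in the camera images.
- wrench: loose steel adjustable wrench, 185 x 60 x 14 mm, 0.4 kg, lying flat. Origin: on its underside between the jaws, on the nut's axis once snug on the 24 mm nut. x points out of the mouth, away from the handle; z up. The fixed jaw's face is the plane y = +12 mm, the sliding jaw is on the -y side; the jaws run from the throat's flat wall at x = -20 mm to x = +12 mm
- handle_mid (a point): centre of the wrench's handle near its centre of mass, at (-69, -10, 7) mm in the wrench frame, axes as the wrench's. The handle, 20 mm wide and 14 mm thick, leaves the head at x = -40 mm, bent 15 degrees to the -y side: it runs along (-0.966, -0.259, 0) and ends 170 mm from the origin
- handle_end (a point): centre of the handle farther out, 35 mm before its end, at (-127, -25, 7) mm in the wrench frame, axes as the wrench's; a good place to hold for turning
- worm_top (a point): crest of the worm, a knurled dark roller (18 mm diameter, 18 mm long, axis along the wrench's y) in the wrench's head, at (-33, -6, 19.5) mm in the wrench frame, axes as the wrench's; it stands 5.5 mm proud of the head's flat top. A closed fingertip pressed on the crest with some 8 N and drawn along the wrench's x rolls it; several strokes are needed
- worm (a joint): angle of the worm, rad. Drawing its top towards the jaws (+x of the wrench) increases it and closes the sliding jaw by 2 mm per rad; drawing it back opens the jaw. It turns stiffly (0.02 N m), keeps its place by itself, and stops when the jaw is snug: the fingertip then just slips
- jaw (a joint): clear gap between the wrench's two jaw faces, m: about 0.030 to 0.033 at the start, 0.024 when snug on the nut; it moves only with the worm
- plate: fixed steel mounting plate, 270 x 120 x 14 mm, with a grey feed pump (96 mm tall) on its far end, centred 105 mm along x. Origin: on the table under the nut's axis; x along the plate towards the pump, z up; the plate runs from x = -120 to +150 mm and y = -60 to +60 mm; the wrench lies on its top, 14 mm above the table
- nut_top (a point): centre of the top of the hex nut (24 mm across flats, 28 over corners; from 2 to 18 mm above the plate, a stud end 3 mm higher). Axes turn with the nut: flats face its +y and -y, so a wrench with its x along the nut's x, or any 60 degrees from it, fits. At the start the nut's x is -35 degrees from the plate's x; a wrench so laid has its handle towards the robot, free to swing counter-clockwise
- nut (a joint): how far the nut has been loosened, rad: 0 at the start, grows counter-clockwise seen from above. It is stiff (0.08 N m), stays where it is left and cannot be tightened further
- pinion_a: bystander: dark steel gear (pinion) lying flat to the robot's right, 57 mm diameter, 30 mm tall; origin under its centre
- bearing: bystander: ball bearing lying flat beside the gear, 62 mm diameter, 16 mm tall; origin under its centre

How it is judged:
By the outcome, as a careful person would: the job done as asked, in the order asked, and still so for the second after the job is handed in, with the robot touching nothing.
It also fails if it takes over 61 s, if anything falls off the work surface, if the arm or the gripper's body presses on something with over 40 N, if the wrist force passes 120 N, or if a joint passes its speed limit or range.

## Working session

There is one attempt and no reset: what is moved stays moved. The work goes in short steps, Python scripts to look and compute and a shell command to move; the robot and the scene stay as the last step left them, time stands still between calls to the robot, and variables do not carry over. Pictures are saved under pics/ and viewed, at most 10 in all, crops included, and the job is handed in when it is done.

```bash
mkdir -p pics; cat > h.py <<'E'
import numpy as np, cv2
from scipy.spatial.transform import Rotation as R
from cell import readout, vision
def rot(o):
    o=np.array(o,float); return R.from_rotvec(o).as_matrix() if o.size==3 else (R.from_quat(o).as_matrix() if o.size==4 else o.reshape(3,3))
def grab(n,name=None):
    d=vision.get_image(n); np.savez('last_%s.npz'%n,**d)
    if name: cv2.imwrite('pics/'+name,d['pixels'])
    return d
def load(n): return dict(np.load('last_%s.npz'%n))
def world(d,u,v,z=None):
    K=d['camera_matrix']; r=np.array([(u-K[0,2])/K[0,0],-(v-K[1,2])/K[1,1],-1.]); Rm=rot(d['rotation']); p=np.array(d['position'])
    w=Rm@r
    if z is not None: return p+w*(z-p[2])/w[2]
    return p+w*d['z_map'][int(round(v)),int(round(u))]
def st():
    s=readout.observe(); print('t',round(s['clock'],2),'p',np.round(s['position'],4),'f',np.round(s['force'],1),'w',round(float(s['width']),3),'g',s['gripper_force'])
    T=rot(s['ee_rot']); print(np.round(T,3).tolist()); return s,T
E
python3 - <<'E'
from h import *
s,T=st()
for n in('top','scene'): 
    d=grab(n,n+'1.png'); print(d['position'],d['rotation'],d['camera_matrix'].tolist(), list(d))
E
```

```text
t 0.0 p [0.2817 0.5574 0.2259] f [-0.7  0.2 -0.4] w 1.002 g 0.0
[[-0.893, 0.451, -0.001], [0.451, 0.893, -0.001], [-0.0, -0.002, -1.0]]
[ 0.35515341 -0.09267297  1.07673582] [ 0.14540059 -0.12050216 -1.57642817] [[442.1120475126699, 0.0, 277.77276701784496], [0.0, 442.1120475126699, 206.79920532942504], [0.0, 0.0, 1.0]] ['pixels', 'z_map', 'camera_matrix', 'position', 'rotation']
[ 0.0366528  -0.68008914  0.94159042] [ 0.68288954 -0.2566376  -0.6689622 ] [[492.1373581139051, 0.0, 279.234725036832], [0.0, 492.1373581139051, 209.95643186720528], [0.0, 0.0, 1.0]] ['pixels', 'z_map', 'camera_matrix', 'position', 'rotation']
```

View pics/top1.png

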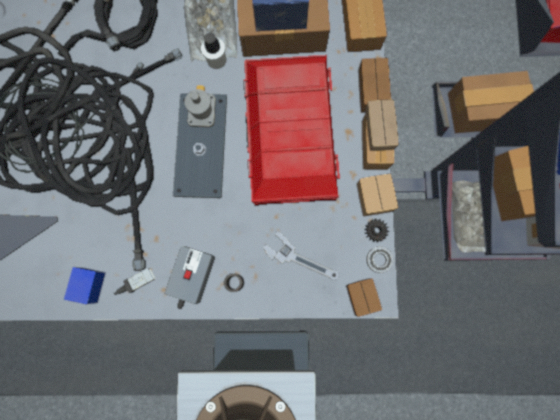

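The top view shows the plate with the nut near (199,149), the wrench with its jaws near (277,243) and handle end near (335,274), the gear at (376,230) and the bearing at (379,260). Next I'll enlarge the wrench and the plate.

```bash
python3 - <<'E'
from h import *
d=load('top');p=d['pixels']
a=cv2.resize(p[220:290,250:350],None,fx=8,fy=8,interpolation=cv2.INTER_CUBIC)[:560,:400*2]
a=cv2.resize(p[225:285,258:342],(560,400),interpolation=cv2.INTER_CUBIC)
b=cv2.resize(p[90:200,165:235],(240,377),interpolation=cv2.INTER_CUBIC)
b=cv2.copyMakeBorder(b,0,23,0,0,cv2.BORDER_CONSTANT)
cv2.imwrite('pics/c1.png',np.hstack([a,b]))
for u,v in((199,149),(277,243),(335,274),(376,230),(379,260),(200,180),(310,290)): print(u,v,np.round(world(d,u,v),3))
E
```

```text
199 149 [0.679 0.115 0.035]
277 243 [ 0.449 -0.074  0.002]
335 274 [ 0.373 -0.211  0.013]
376 230 [ 0.479 -0.315  0.001]
379 260 [ 0.406 -0.32  -0.001]
200 180 [0.606 0.115 0.014]
310 290 [ 0.336 -0.152 -0.001]
```

View pics/c1.png

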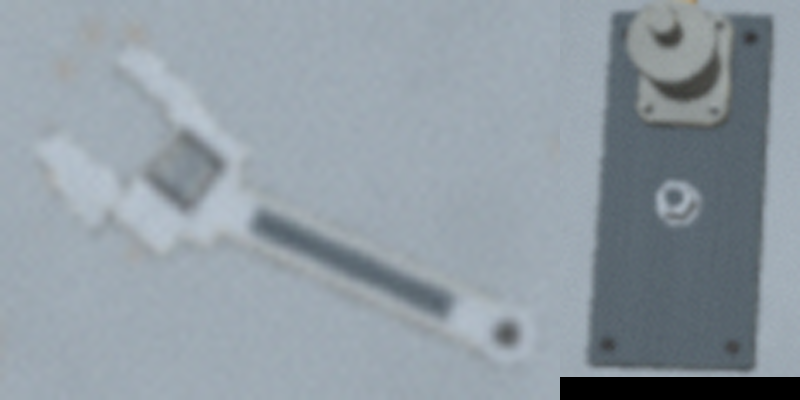

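The crop shows the worm near crop (185,168), the handle slot from (260,220) to (450,305), the hole at (507,332), and the nut at (679,202). From these I'll compute the headings and the path.

```bash
python3 - <<'E'
from h import *
d=load('top')
w=lambda x,y,z:world(d,258+x/6.667,225+y/6.667,z)
b=lambda x,y,z:world(d,165+(x-560)/3.43,90+y/3.43,z)
s1,s2,ho,wm=w(260,220,.013),w(450,305,.013),w(507,332,.013),w(185,168,.0195)
for a in(s1,s2,ho,wm): print(np.round(a,4))
hd=ho-s1; ha=np.degrees(np.arctan2(hd[1],hd[0])); th=np.radians(ha-195); print('handle ang',ha,'heading',np.degrees(th)%360)
c,s=np.cos(th),np.sin(th); M=np.array([[c,-s],[s,c]])
print('origin from worm',wm[:2]-M@[-.033,-.006])
for q,z in(((773,15),(755,368)),.014),(((612,15),(590,365)),.014): 
    v=b(*q[0],z)-b(*q[1],z); print('plate',np.degrees(np.arctan2(v[1],v[0])))
print('nut',b(679,202,.034))
# heights over map
Z=d['z_map']; vs,us=np.mgrid[0:420:3,0:560:3]; P=np.array([world(d,u,v) for u,v in zip(us.ravel(),vs.ravel())])
m=(P[:,0]>.2)&(P[:,0]<.85)
for y0 in np.arange(-.45,.6,.1):
    k=m&(abs(P[:,1]-y0)<.05)
    print(round(y0,2),[round(P[k&(abs(P[:,0]-x0)<.05),2].max(),3) if (k&(abs(P[:,0]-x0)<.05)).any() else None for x0 in np.arange(.25,.9,.1)])
E
```

```text
[ 0.4121 -0.1215  0.013 ]
[ 0.3813 -0.1888  0.013 ]
[ 0.3716 -0.2088  0.013 ]
[ 0.4305 -0.0948  0.0195]
handle ang -114.88502237072376 heading 50.11497762927627
origin from worm [ 0.44705923 -0.06563289]
plate -2.1335334957863994
plate -1.7529745256390463
nut [0.67963078 0.1136277  0.034     ]
-0.45 [np.float64(-0.74), None, None, None, None, None, None]
-0.35 [np.float64(0.044), np.float64(0.046), np.float64(0.033), np.float64(0.061), np.float64(0.111), np.float64(0.112), np.float64(0.065)]
-0.25 [np.float64(0.049), np.float64(0.051), np.float64(0.031), np.float64(0.109), np.float64(0.111), np.float64(0.111), np.float64(0.068)]
-0.15 [np.float64(0.006), np.float64(0.019), np.float64(0.019), np.float64(0.115), np.float64(0.118), np.float64(0.118), np.float64(0.116)]
-0.05 [np.float64(0.005), np.float64(1.077), np.float64(0.025), np.float64(0.114), np.float64(0.117), np.float64(0.116), np.float64(0.115)]
0.05 [np.float64(0.004), np.float64(0.067), np.float64(0.055), np.float64(0.021), np.float64(0.02), np.float64(0.085), np.float64(0.083)]
0.15 [np.float64(0.005), np.float64(0.063), np.float64(0.059), np.float64(0.021), np.float64(0.036), np.float64(0.113), np.float64(0.084)]
0.25 [np.float64(0.005), np.float64(0.029), np.float64(0.033), np.float64(0.054), np.float64(0.053), np.float64(0.052), np.float64(0.045)]
0.35 [np.float64(0.006), np.float64(0.068), np.float64(0.006), np.float64(0.053), np.float64(0.053), np.float64(0.055), np.float64(0.056)]
0.45 [np.float64(0.006), np.float64(0.064), np.float64(0.009), np.float64(0.048), np.float64(0.051), np.float64(0.053), np.float64(0.05)]
0.55 [np.float64(0.006), np.float64(0.007), np.float64(0.019), np.float64(0.045), np.float64(0.052), np.float64(0.053), np.float64(0.051)]
```

```bash
cat >> h.py <<'E'
def plan(p,yh=None,n=8,frm=None):
    """constant row (tool axes, units) taking TCP to p with tool-y heading yh in n rows"""
    if frm is None:
        s=readout.observe(); P=np.array(s['position']); T=rot(s['ee_rot']); h=np.arctan2(T[1,1],T[0,1])
    else: P=np.array(frm[:3]); h=np.radians(frm[3])
    dh=0 if yh is None else (np.radians(yh)-h+np.pi)%(2*np.pi)-np.pi
    A=np.zeros((2,2))
    for k in range(n):
        a=h+k*dh/n; A+=np.array([[-np.sin(a),np.cos(a)],[np.cos(a),np.sin(a)]])*1.
    d=np.array(p)-P; xy=np.linalg.solve(A,d[:2])
    print('n',n,'row',np.round([xy[0]/.04,xy[1]/.04,-d[2]/n/.04,-np.degrees(dh)/4/n],3),'| dist',np.round(d*1000,1),'h',round(np.degrees(h),2),'dh',round(np.degrees(dh),2))
E
python3 -c "
from h import *
plan([.41,-.125,.2],-24.9,24)"
```

```text
n 24 row [-0.787 -0.143  0.027  0.918] | dist [ 128.4 -682.5  -26. ] h 63.19 dh -88.09
```

```bash
python3 -m creep '[[-0.787,-0.143,0.027,0.918,0.6],[-0.787,-0.143,0.027,0.918,0.6],[-0.787,-0.143,0.027,0.918,0.6],[-0.787,-0.143,0.027,0.918,0.6],[-0.787,-0.143,0.027,0.918,0.6],[-0.787,-0.143,0.027,0.918,0.6],[-0.787,-0.143,0.027,0.918,0.6],[-0.787,-0.143,0.027,0.918,0.6],[-0.787,-0.143,0.027,0.918,0.6],[-0.787,-0.143,0.027,0.918,0.6],[-0.787,-0.143,0.027,0.918,0.6],[-0.787,-0.143,0.027,0.918,0.6]]'
python3 -m creep '[[-0.787,-0.143,0.027,0.918,0.6],[-0.787,-0.143,0.027,0.918,0.6],[-0.787,-0.143,0.027,0.918,0.6],[-0.787,-0.143,0.027,0.918,0.6],[-0.787,-0.143,0.027,0.918,0.6],[-0.787,-0.143,0.027,0.918,0.6],[-0.787,-0.143,0.027,0.918,0.6],[-0.787,-0.143,0.027,0.918,0.6],[-0.787,-0.143,0.027,0.918,0.6],[-0.787,-0.143,0.027,0.918,0.6],[-0.787,-0.143,0.027,0.918,0.6],[-0.787,-0.143,0.027,0.918,0.6]]'
python3 -c "
from h import *
st();plan([.41,-.125,.2],-24.9,2); d=grab('wrist','w1.png'); print(d['position'],d['rotation'])"
```

```text
clock: 1.6
position: [0.4846, 0.2405, 0.2137]
ee_rot: [1.827, 2.556, -0.0]
force: [-0.5, 0.5, -0.3]
width: 0.598
gripper_force: 0.0
clock: 3.1
position: [0.4092, -0.1264, 0.2007]
ee_rot: [-2.652, -1.684, -0.0]
force: [0.1, 0.4, 0.1]
width: 0.6
gripper_force: 0.0
t 3.1 p [ 0.4092 -0.1264  0.2007] f [0.1 0.4 0.1] w 0.6 g 0.0
[[0.426, 0.905, 0.0], [0.905, -0.426, 0.0], [0.0, 0.0, -1.0]]
n 2 row [ 0.02   0.001  0.009 -0.035] | dist [ 0.8  1.4 -0.7] h -25.18 dh 0.28
[ 0.44269388 -0.0552674   0.35976064] [-0.28910564  0.06470397 -0.43714508]
```

View pics/w1.png

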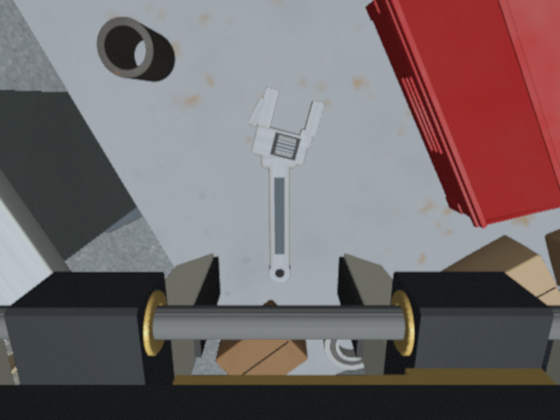

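The wrist picture shows the wrench with its worm near (285,146), the slot from (280,178) to (280,253), the hole at (279,272) and the jaw tips near (270,92) and (317,104). I'll take an enlarged crop to read it more closely.

```bash
python3 -c "
from h import *
p=load('wrist')['pixels'][80:180,235:335]
cv2.imwrite('pics/w1c.png',cv2.resize(p,(600,600),interpolation=cv2.INTER_CUBIC))"
```

```text
(no output)
```

View pics/w1c.png

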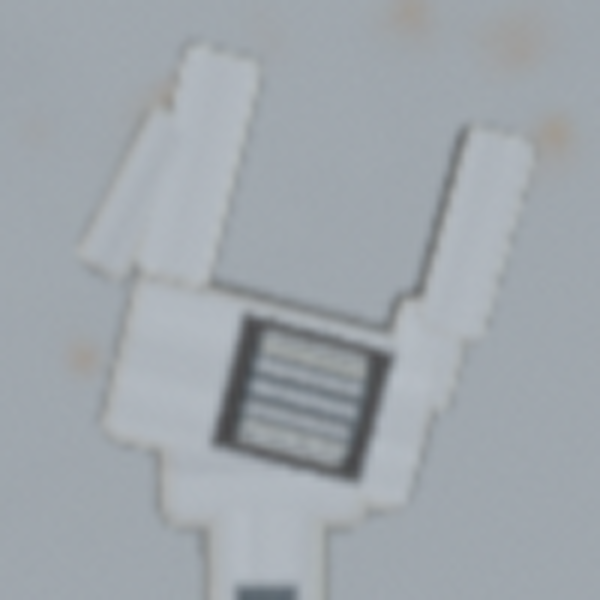

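The fixed jaw is on the left, its face running from crop (212,284) to (260,62). The sliding jaw is on the right at x≈430–465, and the worm centre is near (303,398).

```bash
python3 - <<'E'
from h import *
d=load('wrist'); w=lambda x,y,z:world(d,235+x/6,80+y/6,z)
a,b,wm,c=w(212,284,.014),w(260,62,.014),w(303,398,.0195),w(390,328,.014); ho=world(d,279.5,272.5,.014); s1=world(d,280,178,.0135)
for q in(a,b,c,wm,ho,s1): print(np.round(q,4))
ang=lambda v:np.degrees(np.arctan2(v[1],v[0]))
print('jaw len',np.linalg.norm(b-a),'heading jaw',ang(b-a),'throat',ang(a-c)-90,'handle',ang(ho-s1)-195+360)
src=np.array([[-20,12],[12,12],[-33,-6]])/1e3
for th in(50,51,50.5): 
  t=np.radians(th);M=np.array([[np.cos(t),-np.sin(t)],[np.sin(t),np.cos(t)]])
  for q,sv in zip((a,b,wm),src): print(th,np.round(q[:2]-M@sv,4),end=' ')
  O=a[:2]-M@src[0]; print('mid',O+M@[-.069,-.010])
E
```

```text
[ 0.4258 -0.0741  0.014 ]
[ 0.4459 -0.0483  0.014 ]
[ 0.4474 -0.0915  0.014 ]
[ 0.4312 -0.0948  0.0195]
[ 0.3717 -0.2086  0.014 ]
[ 0.4138 -0.1202  0.0135]
jaw len 0.03272712435430049 heading jaw 51.95661343537995 throat 51.167475388867786 handle 49.543739922877194
50 [ 0.4478 -0.0665] 50 [ 0.4474 -0.0652] 50 [ 0.4478 -0.0657] mid [ 0.41112722 -0.12577603]
51 [ 0.4477 -0.0661] 51 [ 0.4477 -0.0652] 51 [ 0.4473 -0.0654] mid [ 0.41203135 -0.12602372]
50.5 [ 0.4478 -0.0663] 50.5 [ 0.4476 -0.0652] 50.5 [ 0.4476 -0.0655] mid [ 0.41157874 -0.12590185]
```

```bash
python3 -m creep '[[0.043,0.038,0.9,-0.12,0.6],[0,0,0.9,0,0.6],[0,0,0.9,0,0.6],[0,0,0.9,0,0.6],[0,0,0.7,0,0.6],[0,0,0.4,0,0.6],[0,0,0.2,0,0.6],[0,0,0,0,0.1],[0,0,0,0,0.1],[0,0,0,0,0.1],[0,0,0,0,0.1],[0,0,0,0,0.1]]' 40
python3 -c "
from h import *
st()"
```

```text
clock: 4.65
position: [0.4122, -0.1234, 0.0051]
ee_rot: [-2.641, -1.7, -0.0]
force: [-2.8, 1.8, 7.3]
width: 0.211
gripper_force: 40.0
t 4.65 p [ 0.4122 -0.1234  0.0051] f [-2.8  1.8  7.3] w 0.211 g 39.999359250068665
[[0.414, 0.91, -0.0], [0.91, -0.414, 0.001], [0.0, -0.0, -1.0]]
```

```bash
python3 -m creep '[[0,0,-0.7,0,0.1],[0,0,-0.9,0,0.1],[0,0,-0.9,0,0.1],[0,0,-0.9,0,0.1],[0,0,-0.9,0,0.1],[0,0,-0.5,0,0.1]]'
python3 -c "
from h import *
plan([.6185,.147,.2],-112,24)
d=grab('wrist')"
```

```text
clock: 5.4
position: [0.4125, -0.1237, 0.1982]
ee_rot: [2.641, 1.7, 0.002]
force: [0.1, 0.4, -4.9]
width: 0.213
gripper_force: 40.0
n 24 row [ 0.342 -0.191 -0.002  0.912] | dist [206.  270.7   1.8] h -24.45 dh -87.55
```

```bash
python3 -m creep '[[0.342,-0.191,0,0.912,0.1],[0.342,-0.191,0,0.912,0.1],[0.342,-0.191,0,0.912,0.1],[0.342,-0.191,0,0.912,0.1],[0.342,-0.191,0,0.912,0.1],[0.342,-0.191,0,0.912,0.1],[0.342,-0.191,0,0.912,0.1],[0.342,-0.191,0,0.912,0.1],[0.342,-0.191,0,0.912,0.1],[0.342,-0.191,0,0.912,0.1],[0.342,-0.191,0,0.912,0.1],[0.342,-0.191,0,0.912,0.1]]'
python3 -m creep '[[0.342,-0.191,0,0.912,0.1],[0.342,-0.191,0,0.912,0.1],[0.342,-0.191,0,0.912,0.1],[0.342,-0.191,0,0.912,0.1],[0.342,-0.191,0,0.912,0.1],[0.342,-0.191,0,0.912,0.1],[0.342,-0.191,0,0.912,0.1],[0.342,-0.191,0,0.912,0.1],[0.342,-0.191,0,0.912,0.1],[0.342,-0.191,0,0.912,0.1],[0.342,-0.191,0,0.912,0.1],[0.342,-0.191,0,0.912,0.1]]'
python3 -c "
from h import *
st();d=grab('wrist'); p=d['pixels'];cv2.imwrite('pics/w2.png',cv2.resize(p[0:300,140:420],(560,600),interpolation=cv2.INTER_CUBIC))
"
```

```text
clock: 6.95
position: [0.4604, 0.0536, 0.1958]
ee_rot: [3.086, 0.59, -0.003]
force: [0.5, -0.5, -5.1]
width: 0.215
gripper_force: 40.0
clock: 8.45
position: [0.6182, 0.1477, 0.1951]
ee_rot: [3.082, -0.602, -0.003]
force: [0.4, 0.3, -4.3]
width: 0.212
gripper_force: 40.0
t 8.45 p [0.6182 0.1477 0.1951] f [ 0.4  0.3 -4.3] w 0.212 g 39.984793066978455
[[0.927, -0.376, -0.002], [-0.376, -0.927, -0.001], [-0.002, 0.001, -1.0]]
```

View pics/w2.png

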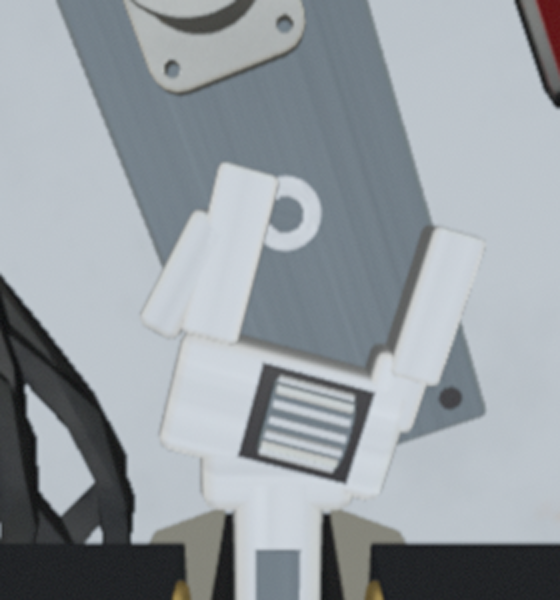

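The crop shows the wrench held in the gripper: fixed jaw face from (240,340) to (278,178), throat end at (371,370), worm at (309,423). The stud is at about (288,213). The plate's right edge runs from (370,0) to (485,408) and its left edge from (60,0) to (165,268).

```bash
python3 - <<'E'
from h import *
d=load('wrist'); w=lambda x,y,z:world(d,140+x/2,y/2,z)
s,T=st(); P=np.array(s['position']); zt=P[2]-.0051+.014
print('depth heights',[round(world(d,140+x/2,y/2)[2],4) for x,y in((220,380),(245,200),(305,425),(300,240),(330,260))],zt)
a,b,c,wm=w(240,340,zt),w(278,178,zt),w(371,370,zt),w(309,423,zt+.0055)
ang=lambda v:np.degrees(np.arctan2(v[1],v[0]))
print('len',np.linalg.norm(b-a),'head',ang(b-a),'throat',ang(a-c)-90,'tool implied',ang(T[:,1])+75)
n=w(287,213,.034); print('stud',n, 'nut ring',w(285,213,.032))
for q in(((370,0),(485,408)),((60,0),(165,268))): print('plate',ang(w(*q[0],.014)-w(*q[1],.014)))
for th in(ang(T[:,1])+75,):
  t=np.radians(th);M=np.array([[np.cos(t),-np.sin(t)],[np.sin(t),np.cos(t)]])
  for q,sv in zip((a,b,wm),[[-.02,.012],[.012,.012],[-.033,-.006]]):
     O=q[:2]-M@sv; print('O',O,'TCP in wrench',M.T@(P[:2]-O),'nut in wrench',M.T@(n[:2]-O))
E
```

```text
t 8.5 p [0.62   0.1482 0.1951] f [ 3.5  1.1 -4.1] w 0.213 g 39.98551905155182
[[0.926, -0.379, -0.0], [-0.379, -0.926, -0.001], [0.0, 0.001, -1.0]]
depth heights [np.float64(0.2049), np.float64(0.2036), np.float64(0.2106), np.float64(0.0301), np.float64(0.0156)] 0.20404614822517617
len 0.03222861001347555 head -35.99959366389057 throat -35.24029719958276 tool implied -37.25607653513826
stud [0.68377837 0.116446   0.034     ] nut ring [0.68404514 0.11720373 0.032     ]
plate -2.7110235798222577
plate -2.610570033716595
O [0.67696718 0.1139946 ] TCP in wrench [-0.06605029 -0.00726541] nut in wrench [0.00393726 0.0060745 ]
O [0.6775708 0.1144234] TCP in wrench [-0.06627115 -0.00797212] nut in wrench [0.0037164  0.00536779]
O [0.678133   0.11350997] TCP in wrench [-0.0672716  -0.00758543] nut in wrench [0.00271595 0.00575447]
```

```bash
python3 -c "
from h import *
plan([.6265,.1515,.050],-113.2,6)"
```

```text
n 6 row [ 0.02  -0.023  0.605  0.039] | dist [   6.5    3.3 -145.1] h -112.26 dh -0.94
```

```bash
python3 -m creep '[[0.02,-0.023,0.6,0.04,0.1],[0.02,-0.023,0.8,0.04,0.1],[0.02,-0.023,0.8,0.04,0.1],[0.02,-0.023,0.7,0.04,0.1],[0.02,-0.023,0.5,0.04,0.1],[0.02,-0.023,0.23,0.04,0.1],[0,0,0,0,0.1]]'
python3 -c "
from h import *
st();d=grab('wrist'); p=d['pixels'];cv2.imwrite('pics/w3.png',cv2.resize(p[60:240,180:380],(667,600),interpolation=cv2.INTER_CUBIC))
"
```

```text
clock: 9.38
position: [0.625, 0.1506, 0.0513]
ee_rot: [3.078, -0.625, -0.001]
force: [-0.2, -0.8, -5.1]
width: 0.218
gripper_force: 40.0
t 9.38 p [0.625  0.1506 0.0513] f [-0.2 -0.8 -5.1] w 0.218 g 39.98578369617462
[[0.921, -0.39, -0.0], [-0.39, -0.921, -0.0], [-0.0, 0.0, -1.0]]
```

View pics/w3.png

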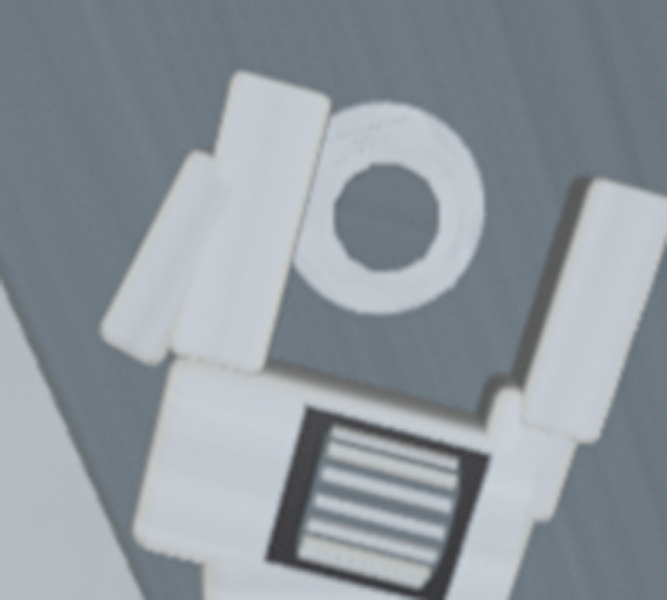

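The crop shows the nut ring with the stud centre near (387,216), the fixed jaw face from (265,370) to (330,100), the throat end near (490,428), and the worm at (380,505).

```bash
python3 - <<'E'
from h import *
d=load('wrist'); w=lambda x,y,z:world(d,180+x*.3,60+y*.3,z)
s,T=st(); P=np.array(s['position']); zt=P[2]-.0051+.014
a,b,c,wm=w(265,370,zt),w(330,100,zt),w(488,428,zt),w(380,505,zt+.0055)
ang=lambda v:np.degrees(np.arctan2(v[1],v[0]))
print('len',np.linalg.norm(b-a),'head',ang(b-a),'throat',ang(a-c)-90,'tool',ang(T[:,1])+75)
n=w(387,216,.035); print('stud',n)
th=ang(T[:,1])+75.7
t=np.radians(th);M=np.array([[np.cos(t),-np.sin(t)],[np.sin(t),np.cos(t)]])
for q,sv in zip((a,b,wm),[[-.02,.012],[.012,.012],[-.033,-.006]]):
     O=q[:2]-M@sv; v=M.T@(n[:2]-O);print('O',O,'TCP in wrench',M.T@(P[:2]-O),'nut in wrench',v, 'move world',M@(v-[-.001,-.003]))
E
```

```text
t 9.43 p [0.6255 0.1507 0.052 ] f [ 0.3  0.1 -3.4] w 0.214 g 39.98573184013367
[[0.921, -0.39, 0.001], [-0.39, -0.921, 0.0], [0.001, -0.0, -1.0]]
len 0.03218530672760857 head -37.19633824341943 throat -37.803823273059606 tool -37.96064540563748
stud [0.68385773 0.11710158 0.035     ]
O [0.68340153 0.11647884] TCP in wrench [-0.06680144 -0.00784967] nut in wrench [-1.39516272e-05  7.71833637e-04] move world [0.00306841 0.00240497]
O [0.68357087 0.11639541] TCP in wrench [-0.06698672 -0.00788579] nut in wrench [-0.00019924  0.00073571] move world [0.00289907 0.0024884 ]
O [0.68493709 0.11615049] TCP in wrench [-0.06822237 -0.00851803] nut in wrench [-0.00143489  0.00010347] move world [0.00153285 0.00273332]
```

```bash
python3 -m creep '[[0.036,-0.083,0,0,0.1],[0,0,0.2,0,0.1],[0,0,0.2,0,0.1],[0,0,0.2,0,0.1],[0,0,0.15,0,0.1],[0,0,0.05,0,0.1],[0,0,0,0,0.1]]'
python3 -c "
from h import *
st()"
```

```text
clock: 10.3
position: [0.6278, 0.1531, 0.0196]
ee_rot: [-3.079, 0.626, -0.0]
force: [-0.4, -0.4, -5.0]
width: 0.211
gripper_force: 40.0
t 10.3 p [0.6278 0.1531 0.0196] f [-0.4 -0.4 -5. ] w 0.211 g 39.985692501068115
[[0.921, -0.39, 0.0], [-0.39, -0.921, 0.0], [0.0, -0.0, -1.0]]
```

```bash
python3 -m creep '[[0,0,0.02,0,0.1],[0,0,0.015,0,0.1],[0,0,0,0,0.1]]'
python3 -c "
from h import *
st()"
```

```text
clock: 10.68
position: [0.6281, 0.1532, 0.0192]
ee_rot: [-3.078, 0.626, -0.001]
force: [-4.6, -1.1, 4.9]
width: 0.214
gripper_force: 40.0
t 10.68 p [0.6281 0.1532 0.0192] f [-4.6 -1.1  4.9] w 0.214 g 39.99058485031128
[[0.921, -0.39, 0.001], [-0.39, -0.921, 0.001], [0.001, -0.001, -1.0]]
```

```bash
python3 -m creep '[[0,0,0,0,0.5],[0,0,0,0,0.5],[0,0,0,0,0.5],[0,0,-0.5,0,0.5],[0,0,-0.8,0,0.3],[0,0,-0.5,0.8,0],[0,0,0,0.9,0],[0,0,0,0.9,0],[0,0,0,0.9,0]]'
python3 -c "
from h import *
st();d=grab('wrist'); p=d['pixels'];cv2.imwrite('pics/w4.png',cv2.resize(p[60:260,170:390],(660,600),interpolation=cv2.INTER_CUBIC))
"
```

```text
clock: 11.8
position: [0.6281, 0.1533, 0.0918]
ee_rot: [-2.977, 0.999, -0.002]
force: [-0.0, -0.3, 0.2]
width: 0.027
gripper_force: 0.0
t 11.8 p [0.6281 0.1533 0.0918] f [-0.  -0.3  0.2] w 0.027 g 0.0
[[0.798, -0.603, 0.001], [-0.603, -0.798, 0.001], [0.001, -0.001, -1.0]]
```

View pics/w4.png

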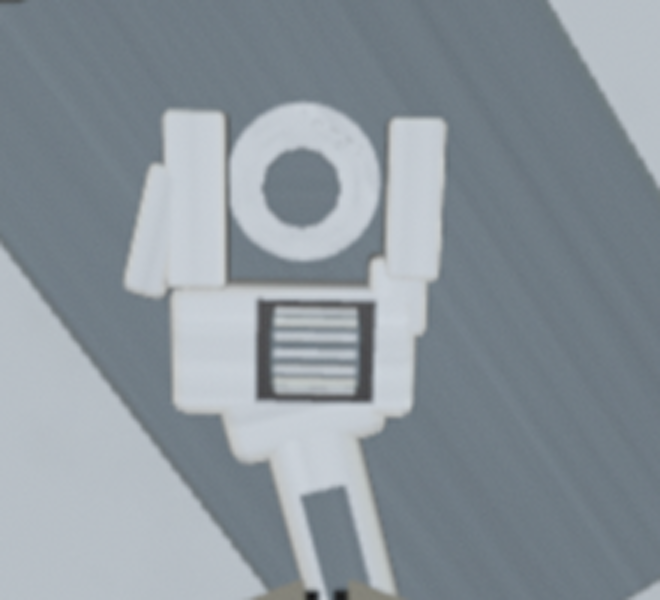

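The jaws are now round the nut: fixed face at x≈224, sliding face at x≈388, nut centre (302,183), so the gap is about 30 mm. The worm is at (315,350).

```bash
python3 - <<'E'
from h import *
d=load('wrist'); w=lambda x,y,z:world(d,170+x/3,60+y/3,z)
s,T=st(); P=np.array(s['position']); 
wm=w(315,350,.0335); a,b=w(226,285,.028),w(224,112,.028); v=b-a
print('worm',wm,world(d,170+315/3,60+350/3),'jaw head',np.degrees(np.arctan2(v[1],v[0])))
t=np.radians(-37.4);M=np.array([[np.cos(t),-np.sin(t)],[np.sin(t),np.cos(t)]])
O=np.array([.6281,.1532])-M@[-.0673,-.0081]; print('O',O,'worm pred',O+M@[-.033,-.006],'O img',a[:2]-M@[-.02,.012],'nut',w(302,183,.034))
wp=(wm[:2]+O+M@[-.033,-.006])/2
plan([*(wp-M[:,0]*.007),.039],-37.2-90,4)
E
```

```text
t 11.85 p [0.6281 0.1534 0.0916] f [ 0.3 -0.1 -0.4] w 0.007 g 0.0
[[0.796, -0.605, 0.001], [-0.605, -0.796, 0.001], [0.001, -0.001, -1.0]]
worm [0.65713134 0.13420324 0.0335    ] [0.65720901 0.13413792 0.03400466] jaw head -37.942579616404444
O [0.68648385 0.11875836] worm pred [0.65662391 0.13403528] O img [0.68603527 0.1194027 ] nut [0.68415518 0.11670418 0.034     ]
n 4 row [ 0.172 -0.013  0.329 -0.003] | dist [ 23.2 -15.  -52.6] h -127.25 dh 0.05
```

```bash
python3 -m creep '[[0.172,-0.013,0.329,0,0],[0.172,-0.013,0.329,0,0],[0.172,-0.013,0.329,0,0],[0.172,-0.013,0.329,0,0],[0,0,0.1,0,0],[0,0,0.03,0,0],[0,0,0,0,0]]'
python3 -c "
from h import *
st()"
```

```text
clock: 12.72
position: [0.6515, 0.137, 0.0335]
ee_rot: [2.979, -0.997, 0.002]
force: [-3.1, -2.3, 11.2]
width: 0.004
gripper_force: 5.6
t 12.72 p [0.6515 0.137  0.0335] f [-3.1 -2.3 11.2] w 0.004 g 5.588928367942572
[[0.798, -0.602, 0.001], [-0.602, -0.798, -0.001], [0.001, -0.0, -1.0]]
```

```bash
python3 -m creep '[[0.05,0,-0.004,0,0],[0.06,0,0,0,0],[0.06,0,0,0,0],[0.06,0,0,0,0]]'
python3 -m creep '[[0.06,0,0,0,0],[0.06,0,0,0,0]]'
python3 -c "
from h import *
st()"
```

```text
clock: 13.22
position: [0.6581, 0.1318, 0.0334]
ee_rot: [2.979, -0.997, -0.001]
force: [-5.6, -1.9, 11.8]
width: 0.006
gripper_force: 6.1
clock: 13.48
position: [0.6619, 0.1288, 0.0335]
ee_rot: [2.979, -0.997, -0.001]
force: [-6.1, -1.9, 12.3]
width: 0.005
gripper_force: 5.9
t 13.47 p [0.6619 0.1288 0.0335] f [-6.1 -1.9 12.3] w 0.005 g 5.865859240293503
[[0.799, -0.602, -0.001], [-0.602, -0.799, -0.0], [-0.0, 0.001, -1.0]]
```

```bash
python3 -m creep '[[0,0,-0.13,0,0],[-0.2,0,0,0,0],[-0.15,0,0,0,0],[0,0,0.1,0,0],[0,0,0.028,0,0],[0.03,0,0,0,0],[0.06,0,0,0,0],[0.06,0,0,0,0],[0.06,0,0,0,0],[0.06,0,0,0,0],[0.06,0,0,0,0],[0.02,0,0,0,0]]'
python3 -c "
from h import *
st()"
```

```text
clock: 14.98
position: [0.6616, 0.1294, 0.0334]
ee_rot: [2.979, -0.997, -0.002]
force: [-6.5, -1.2, 13.9]
width: 0.004
gripper_force: 7.2
t 14.97 p [0.6616 0.1294 0.0334] f [-6.5 -1.2 13.9] w 0.004 g 7.154519073665142
[[0.799, -0.602, -0.001], [-0.602, -0.799, 0.0], [-0.001, 0.0, -1.0]]
```

Now I'll lift off and look.

```bash
python3 -m creep '[[0,0,-0.2,0,0],[-0.4,0,-0.6,0,0],[-0.4,0,-0.6,0,0],[0,0,0,0,0]]'
python3 -c "
from h import *
st();d=grab('wrist'); p=d['pixels'];cv2.imwrite('pics/w5.png',cv2.resize(p[60:260,170:390],(660,600),interpolation=cv2.INTER_CUBIC))
"
```

```text
clock: 15.48
position: [0.6371, 0.1505, 0.0901]
ee_rot: [-2.978, 0.993, -0.003]
force: [0.1, -0.3, -0.4]
width: 0.003
gripper_force: 0.0
t 15.47 p [0.6371 0.1505 0.0901] f [ 0.1 -0.3 -0.4] w 0.003 g 0.0
[[0.8, -0.6, 0.002], [-0.6, -0.8, 0.001], [0.001, -0.003, -1.0]]
```

View pics/w5.png

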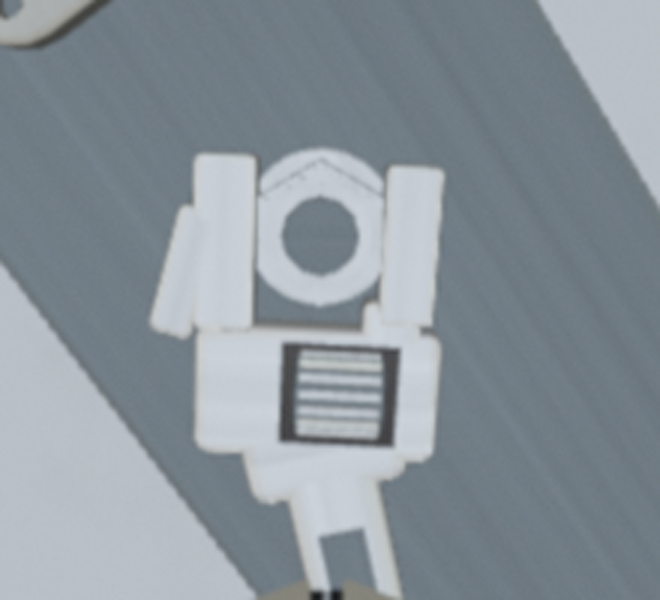

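The jaws now look almost snug: the faces are at x≈256 and 384 (about 24 mm apart), and the worm is at (340,393). I'll do one more full stroke to confirm, watching for slip.

```bash
python3 - <<'E'
from h import *
d=load('wrist'); w=lambda x,y,z:world(d,170+x/3,60+y/3,z)
wm=w(340,393,.0335); a,b=w(254,327,.028),w(256,156,.028); c,e=w(382,325,.028),w(386,168,.028)
ang=lambda v:np.degrees(np.arctan2(v[1],v[0]))
print('worm',wm,'heads',ang(b-a),ang(e-c),'nut',w(320,236,.035)); t=np.radians(-38); x=np.array([np.cos(t),np.sin(t)]); M=np.array([[x[0],-x[1]],[x[1],x[0]]])
print('O',a[:2]-M@[-.02,.012], wm[:2]-M@[-.033,-.006])
plan([*(wm[:2]-x*.007),.039],-128,4)
E
```

```text
worm [0.65663428 0.13265245 0.0335    ] heads -38.63495228542013 -37.52443682406484 nut [0.68362859 0.11726529 0.035     ]
O [0.68508272 0.11727939] [0.68633261 0.11706369]
n 4 row [0.119 0.01  0.313 0.068] | dist [ 14.2 -12.9 -50.1] h -126.91 dh -1.09
```

```bash
python3 -m creep '[[0.119,0.01,0.313,0.068,0],[0.119,0.01,0.313,0.068,0],[0.119,0.01,0.313,0.068,0],[0.119,0.01,0.313,0.068,0],[0,0,0.1,0,0],[0,0,0.028,0,0],[0.06,0,0,0,0],[0.06,0,0,0,0],[0.06,0,0,0,0],[0.06,0,0,0,0]]'
python3 -m creep '[[0.06,0,0,0,0],[0.06,0,0,0,0]]'
python3 -m creep '[[0,0,-0.13,0,0],[-0.2,0,0,0,0],[-0.15,0,0,0,0],[0,0,0.1,0,0],[0,0,0.03,0,0],[0.06,0,0,0,0],[0.06,0,0,0,0],[0.06,0,0,0,0],[0.06,0,0,0,0],[0.06,0,0,0,0]]'
python3 -m creep '[[0,0,-0.2,0,0],[-0.4,0,-0.6,0,0],[-0.4,0,-0.6,0,0],[0,0,0,0,0]]'
python3 -c "
from h import *
st();d=grab('wrist'); p=d['pixels'];cv2.imwrite('pics/w6.png',cv2.resize(p[60:260,170:390],(660,600),interpolation=cv2.INTER_CUBIC))
"
```

```text
clock: 16.77
position: [0.6579, 0.1312, 0.0337]
ee_rot: [-2.969, 1.023, 0.002]
force: [-2.7, 1.7, 4.8]
width: 0.001
gripper_force: 2.3
clock: 17.02
position: [0.6619, 0.1283, 0.0337]
ee_rot: [-2.969, 1.023, 0.001]
force: [-3.8, 2.5, 5.9]
width: 0.005
gripper_force: 2.9
clock: 18.27
position: [0.6596, 0.1302, 0.0336]
ee_rot: [-2.969, 1.022, 0.004]
force: [-5.6, 4.2, 8.2]
width: 0.002
gripper_force: 4.2
clock: 18.77
position: [0.6361, 0.1492, 0.0912]
ee_rot: [-2.969, 1.022, -0.004]
force: [0.5, 0.3, 0.0]
width: 0.003
gripper_force: 0.0
t 18.77 p [0.6361 0.1492 0.0912] f [0.5 0.3 0. ] w 0.003 g 0.0
[[0.788, -0.616, 0.003], [-0.616, -0.788, 0.001], [0.002, -0.003, -1.0]]
```

View pics/w6.png

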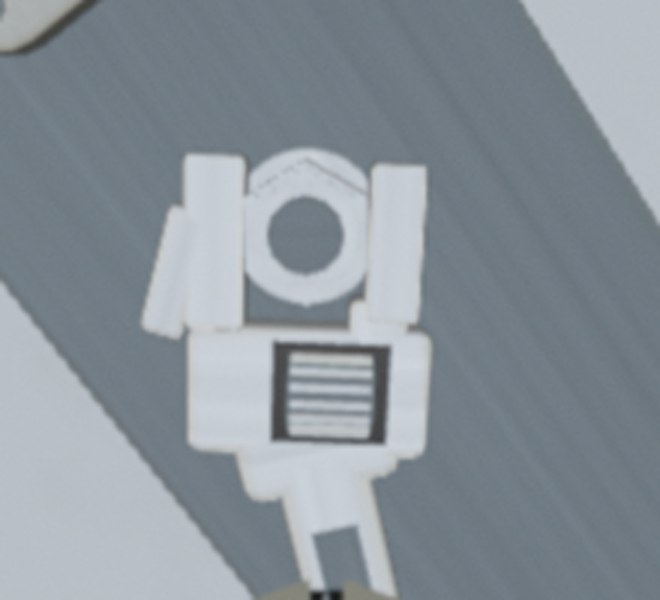

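The jaw is snug: the faces are at x≈246 and 369 and flush on the nut's flats. The last stroke slipped at a friction ratio of about 0.85. Next is the handle.

```bash
python3 - <<'E'
from h import *
d=load('wrist'); w=lambda x,y,z:world(d,170+x/3,60+y/3,z)
ang=lambda v:np.degrees(np.arctan2(v[1],v[0]))
a,b=w(245,327,.028),w(246,156,.028); c,e=w(366,325,.028),w(371,168,.028); wm=w(331,392,.0335)
h=[ang(b-a),ang(e-c)]; print('heads',h,'nut',w(306,236,.035),'worm',wm); th=-37.8
t=np.radians(th);M=np.array([[np.cos(t),-np.sin(t)],[np.sin(t),np.cos(t)]])
print('O',a[:2]-M@[-.02,.012],wm[:2]-M@[-.033,-.006])
O=np.array([.684,.117]); H=O+M@[-.127,-.025]; print('H',H); plan([*H,.075],th-75,6)
E
```

```text
heads [np.float64(-39.55532344092031), np.float64(-39.244684618586966)] nut [0.6834525  0.11724685 0.035     ] worm [0.6562593  0.13242932 0.0335    ]
O [0.68485861 0.11685362] [0.68601186 0.11694431]
H [0.56832764 0.17508532]
n 6 row [-0.298  0.054  0.063 -0.634] | dist [-67.5  26.4 -15.1] h -128.02 dh 15.22
```

```bash
python3 -m creep '[[-0.298,0.054,0.063,-0.634,0.45],[-0.298,0.054,0.063,-0.634,0.45],[-0.298,0.054,0.063,-0.634,0.45],[-0.298,0.054,0.063,-0.634,0.45],[-0.298,0.054,0.063,-0.634,0.45],[-0.298,0.054,0.063,-0.634,0.45],[0,0,0.5,0,0.45],[0,0,0.5,0,0.45],[0,0,0.3,0,0.45],[0,0,0.08,0,0.45],[0,0,0,0,0.45]]'
python3 -m creep '[[0,0,0,0,0.1],[0,0,0,0,0.1],[0,0,0,0,0.1],[0,0,0,0,0.1]]' 30
python3 - <<'E'
from h import *
s,T=st(); P=np.array(s['position'])[:2]; O=np.array([.684,.117]); v=P-O
h=np.degrees(np.arctan2(T[1,1],T[0,1])); print('r',np.linalg.norm(v),'ang',np.degrees(np.arctan2(v[1],v[0])),'toolh',h)
a=np.radians(37); q=O+np.array([[np.cos(a),-np.sin(a)],[np.sin(a),np.cos(a)]])@v
print(q); plan([*q,s['position'][2]],h+37,20)
E
```

```text
clock: 20.2
position: [0.5681, 0.1746, 0.0189]
ee_rot: [3.079, -0.623, 0.0]
force: [0.3, 0.3, -0.3]
width: 0.449
gripper_force: 0.0
clock: 20.7
position: [0.568, 0.1758, 0.0195]
ee_rot: [-3.078, 0.621, -0.001]
force: [-1.3, 3.3, 5.0]
width: 0.213
gripper_force: 30.0
t 20.7 p [0.568  0.1758 0.0195] f [-1.3  3.3  5. ] w 0.213 g 29.990640878677368
[[0.922, -0.388, 0.001], [-0.388, -0.922, 0.001], [0.0, -0.001, -1.0]]
r 0.13000171532327504 ang 153.12251159714816 toolh -112.80842535390813
[0.55602187 0.09415174]
n 20 row [-0.006  0.105 -0.    -0.462] | dist [-12.  -81.6   0. ] h -112.81 dh 37.0
```

```bash
python3 -m creep '[[-0.006,0.105,0,-0.462,0.1],[-0.006,0.105,0,-0.462,0.1],[-0.006,0.105,0,-0.462,0.1],[-0.006,0.105,0,-0.462,0.1],[-0.006,0.105,0,-0.462,0.1],[-0.006,0.105,0,-0.462,0.1],[-0.006,0.105,0,-0.462,0.1],[-0.006,0.105,0,-0.462,0.1],[-0.006,0.105,0,-0.462,0.1],[-0.006,0.105,0,-0.462,0.1]]'
```

```text
clock: 21.95
position: [0.5553, 0.1357, 0.0195]
ee_rot: [-3.138, 0.116, -0.001]
force: [-0.2, 5.0, 4.4]
width: 0.211
gripper_force: 30.0
```

```bash
python3 -m creep '[[-0.006,0.105,0,-0.462,0.1],[-0.006,0.105,0,-0.462,0.1],[-0.006,0.105,0,-0.462,0.1],[-0.006,0.105,0,-0.462,0.1],[-0.006,0.105,0,-0.462,0.1],[-0.006,0.105,0,-0.462,0.1],[-0.006,0.105,0,-0.462,0.1],[-0.006,0.105,0,-0.462,0.1],[-0.006,0.105,0,-0.462,0.1],[-0.006,0.105,0,-0.462,0.1],[0,0,0,0,0.1],[0,0,0,0,0.1]]'
python3 -c "
from h import *
st()"
```

```text
clock: 23.45
position: [0.5562, 0.0929, 0.0195]
ee_rot: [3.118, 0.386, 0.002]
force: [1.0, 2.2, 5.4]
width: 0.218
gripper_force: 30.0
t 23.45 p [0.5562 0.0929 0.0195] f [1.  2.2 5.4] w 0.218 g 30.04920780658722
[[0.97, 0.244, 0.001], [0.244, -0.97, -0.0], [0.001, 0.0, -1.0]]
```

```bash
python3 -m creep '[[0,0,0,0,0.45],[0,0,0,0,0.45],[0,0,0,0,0.45],[0,0,-0.3,0,0.45],[0,0,-0.8,0,0.45],[0,0,-0.8,0,0.45],[-0.3,0,-0.8,0,0.45],[0,0,-0.8,0,0.45],[0,0,0,0,0.45]]'
python3 -c "
from h import *
st();d=grab('wrist'); p=d['pixels'];cv2.imwrite('pics/w7.png',cv2.resize(p[20:270,140:420],(672,600),interpolation=cv2.INTER_CUBIC))
"
```

```text
clock: 24.58
position: [0.5454, 0.0902, 0.1621]
ee_rot: [-3.117, -0.385, -0.008]
force: [-0.7, -0.5, 0.3]
width: 0.451
gripper_force: 0.0
t 24.57 p [0.5454 0.0902 0.1621] f [-0.7 -0.5  0.3] w 0.451 g 0.0
[[0.97, 0.244, 0.005], [0.244, -0.97, 0.002], [0.005, -0.0, -1.0]]
```

View pics/w7.png

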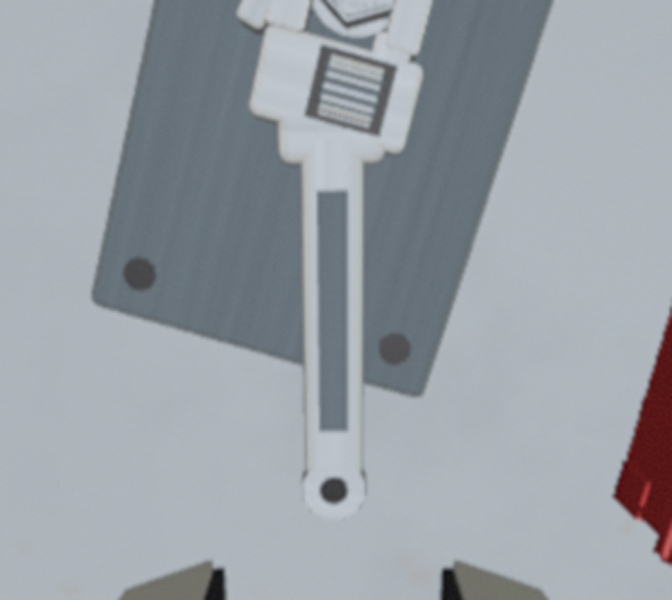

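The wrench lies on the nut with its handle towards the robot: slot from (332,192) to (334,430), plate end edge from (95,300) to (415,395). I'll check the angle reached.

```bash
python3 - <<'E'
from h import *
d=load('wrist'); w=lambda x,y,z:world(d,140+x/2.4,20+y/2.4,z); ang=lambda v:np.degrees(np.arctan2(v[1],v[0]))
hd=ang(w(333.5,490,.028)-w(332,192,.028))-195; pl=ang(w(98,302,.014)-w(415,396,.014))-90
print('wrench',hd%360-360,'plate',pl,'rel',((hd-pl)+180)%360-180,'hole',w(333.5,490,.028))
E
```

```text
wrench -0.6452043272366268 plate -2.6604314825148236 rel 2.0152271552781826 hole [0.52622565 0.08520531 0.028     ]
```

```bash
python3 -c "
from cell import sign_off
print(sign_off())"
```

```text
the job is handed in; nothing more can be done
None
```

The job is handed in: the wrench was closed snug on the nut and used to loosen it about 37° counter-clockwise, measured from the wrench's angle to the plate. It is left lying on the nut, and I never moved the arm near the gear or the bearing. I don't know the judge's verdict.

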